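# Turn the missed gusset to the welder and point it out

### The job

One of the four gussets of the post foot clamped on the turntable has been missed: it has no weld along it and hangs on a single tack. With the fingertips, push the turntable round (its red knob is there to push against, do not grip it) until the missed gusset faces the welder's helmet; then point straight down at the middle of the missed gusset with the fingertips two or three centimetres above it, and finish while still pointing there. Never touch the missed gusset, and leave everything else on the bench where it is.

Things in the scene. Friction and masses are not known exactly. Their poses are not given: they have to be found in the camera images.
- turntable (a joint): Turning angle of the bench turntable, rad, growing anticlockwise seen from above. It turns far past any need both ways (6 rad either side of 0), stays where it is left, and needs about 0.45 N m (3 to 4 N at the knob) to turn. At 0 the missed gusset points to -x (to the robot).
- disc_center (a point): Centre of the turntable disc's top face, 90 mm above the bench, on the turning axis. Dark steel disc, 320 mm across, 12 mm thick, on a fixed blue cast foot. Axes turn with the disc: x points out along the missed gusset, z up. Two dark strap clamps hold the work, at 135 and -45 degrees from x, 98 to 148 mm from the axis; their studs end 38 mm above the disc.
- post_top (a point): Centre of the top of the post foot clamped on the disc: a pipe stub of 42 mm diameter, top 158 mm above the bench, on the turning axis, standing on a bright square base plate of 180 mm, 8 mm thick (its top 98 mm above the bench), with four triangular gussets round it at 0, 90, 180 and 270 degrees from x. Axes as disc_center.
- knob_top (a point): Centre of the top of the turning knob, a red upright handle fixed to the disc, 28 mm in diameter, 55 mm tall, its top 145 mm above the bench; it stands 135 mm from the turning axis, directly across the axis from the missed gusset.
- bare_gusset_mid (a point): Middle of the sloping edge of the missed gusset, 53 mm from the axis, 120 mm above the bench; x out from the axis, z up. It is bright steel without beads; the other three have beads and a dark heat-tinted foot 40 mm wide. Each is an upright plate 8 mm thick, from the pipe out to 86 mm from the axis, 45 mm high at the pipe, sloping outwards to 5 mm.
- helmet_center (a point): Centre of the welder's helmet, black with a violet window, standing on the bench to the left or right of the turntable: 230 mm wide, 240 mm deep, 228 mm tall; this point is 120 mm above the bench. Loose, 0.7 kg.
- crate: Open black crate with steel rod ends and a yellow box in it, 260 by 340 mm, 170 mm tall, on the other side of the turntable; origin under its centre. Loose, stays put.
- paste_tin: Blue tin with a steel lid, 76 mm in diameter, 58 mm tall; origin under its centre. Loose, stays put.
- magnet_square: Red magnetic welding square lying flat, about 95 mm legs, 17 mm thick; origin at the underside, 40 mm from both outer edges. Loose, stays put.

How it is judged:
By the outcome, as a careful person would: the job done as asked, in the order asked, and still so for the second after the job is handed in, with the robot touching nothing.
It also fails if it takes over 58 s, if anything falls off the work surface, if the arm or the gripper's body presses on something with over 40 N, if the wrist force passes 120 N, or if a joint passes its speed limit or range.

### The arm

A 6-joint arm with a two-finger parallel gripper is mounted at the origin on the work surface. World frame = base frame: x ahead of the robot, y to its left, z up, the work surface at z = 0. Lengths are in m, angles in degrees, forces in N, time in s.
With the tool pointing down it reaches from about 0.4 to 0.825 m from the base axis. Payload 7 kg.
Tool frame: the origin (TCP) lies between the finger pads, 19 mm behind the fingertips; this is the grasp point; z points along the fingers, y is the line along which they close (so a half turn about z gives the same grasp; the last joint's range is limited). The gripper opens to 88 mm and grips with 3 to 60 N. Pads are 19 mm wide; open, the fingers measure 130 mm over their backs; the gripper's body (78 mm by 193 mm) begins 47 mm behind the grasp point.
Start: joints at [-47.378, 20.546, 0.682, 0, -70.136, -16.507], TCP at [0.297, -0.606, 0.245] pointing down, gripper open.
Joint ranges: [-176.03, 176.03], [-82.01, 121.73], [-58.28, 71.71], [-173.87, 95.51], [-174.79, -0.11], [-173.66, 173.66]. Speed limits (degrees/s): [136.94, 136.94, 172.46, 180, 180, 180].

### API

Orientations are given as [roll, pitch, yaw] about the fixed x, y, z axes, in that order (R = Rz(yaw) Ry(pitch) Rx(roll)).
In Python, from plant import ctrl, viewer, close_job gives the robot as it stands. The module is installed in compiled form; this text tells all that it offers.
- The arm moves only by the tool step_arm, never from a script. Its argument "moves" is a list that holds one entry, the list of rows, each a list of 5 numbers: the shift along the world's x, y, z in cm, then the turn about the world's z in rad, then the finger opening in cm, from 0 to 8.76. In form: [[[tx, ty, tz, twist, grip], ...]]. A call has 1 to 10 rows; each row shifts and turns the commanded pose from where the row before left it; what a row does not reach is not made up. A row lasts 1/10 s, in which the tool goes at most 50 mm and 8.59 degrees, less where a joint would pass 70% of its speed; a pose out of reach is approached as far as the arm can. A call with a gripper value outside its range is refused whole. The fingers move at their own pace and stop on an object; the grip force is fixed at half the most. Time passes only in rows, so rows that do not move let the fingers close. It gives the time, the measured TCP pose, the force, the opening and the grip force at its end, in the units of the state.
- ctrl.get_obs(): the state, without advancing time (a new reading comes with each control period).
- viewer.snapshot(name): name is "side" or "top"; returns (picture, depth): 420x560x3 uint8, blue, green, red; 420x560 float32, m along the optical axis (not along the pixel's ray), 0 where there is no reading.
- viewer.camera_info(name): a dict with "camera_matrix" (3x3 intrinsics, pixels), "k1" (the pictures are not rectified: a ray, as slopes to the right and down, at radius r is drawn at 1 + k1 r^2 times it, then the intrinsics apply), "eye" and "orientation" of the camera in the world. Camera axes: x right, y down, z forward; pixel columns grow to the right and rows downward; lengths in m; the calibration is good to about 2 mm. A picture is of the moment at which its call begins. camera_info takes no time and is no camera call.
- close_job(): hands the job in; it is judged then, once.
The state is a dict: "clock": time; "joint_pos": joint angles; "qvel": joint speeds; "tau": joint torques, N m; "tool_pos": TCP position; "orientation": TCP orientation; "force": force on the tool from outside, world axes, zero at the start; "moment": the same for the moment, N m; "opening": finger opening in m; "gripper_force": force on a finger pad.
Only numpy, scipy, OpenCV 4.12 (cv2) and the standard library are available. Lean on these libraries where they do the work, as an engineer would, in place of code of your own. Each camera call takes 0.05 s, during which the arm holds its last target. There are 200 camera calls.

## Working session

There is one attempt and no reset: what is moved stays moved. The work goes in short steps, Python scripts to look and compute and a tool call to move; the robot and the scene stay as the last step left them, time stands still between calls to the robot, and variables do not carry over. Pictures are saved under pics/ and viewed, at most 10 in all, crops included, and the job is handed in when it is done.

Besides the shell and the picture viewer there is one more tool, called after ">>>" as name(argument=value, ...) on one line, values as JSON. step_arm: Moves the arm, as the interface text tells. Its arguments: {"type":"object","properties":{"moves":{"type":"array","items":{"type":"array","items":{"type":"array","items":{"type":"number"}}}}},"required":["moves"]}

```bash
mkdir -p pics; cat > h.py <<'E'
import numpy as np, cv2
from plant import ctrl, viewer
def cam(n):
    i=viewer.camera_info(n); return i
def R(o):
    o=np.array(o,float)
    if o.shape==(3,3): return o
    from scipy.spatial.transform import Rotation as S
    return S.from_euler('xyz',o,degrees=True).as_matrix()
def ray(i,u,v):
    K=np.array(i['camera_matrix']); d=np.array([i['k1'],0,0,0.])
    p=cv2.undistortPoints(np.array([[[u,v]]],float),K,d)[0,0]
    return np.array(i['eye']), R(i['orientation'])@np.array([p[0],p[1],1])
def onz(i,u,v,z):
    e,d=ray(i,u,v); return e+d*(z-e[2])/d[2]
E
python3 - <<'E'
from h import *
for n in('side','top'):
    p,d=viewer.snapshot(n); cv2.imwrite(f'pics/{n}0.png',p); np.save(f'{n}0.npy',d); print(cam(n))
o=ctrl.get_obs();print(o['clock'],o['tool_pos'],o['orientation'])
E
```

```text
{'camera_matrix': array([[474.50227243,   0.        , 284.75105694],
       [  0.        , 474.50227243, 208.2016608 ],
       [  0.        ,   0.        ,   1.        ]]), 'k1': 0.014266823510975747, 'eye': array([0.17514382, 0.99796585, 1.19016948]), 'orientation': array([-135.42389949,   -0.4681309 , -160.43721322])}
{'camera_matrix': array([[535.39968236,   0.        , 275.46559342],
       [  0.        , 535.39968236, 211.49119407],
       [  0.        ,   0.        ,   1.        ]]), 'k1': -0.036903708979651735, 'eye': array([ 3.39786440e-01, -7.70129690e-04,  1.89242332e+00]), 'orientation': array([-174.68038772,    0.48394662,  -89.98990537])}
0.1 [ 0.29690155 -0.60577321  0.24451189] [ 1.79916913e+02 -7.32047847e-03 -1.53894148e+02]
```

View pics/top0.png

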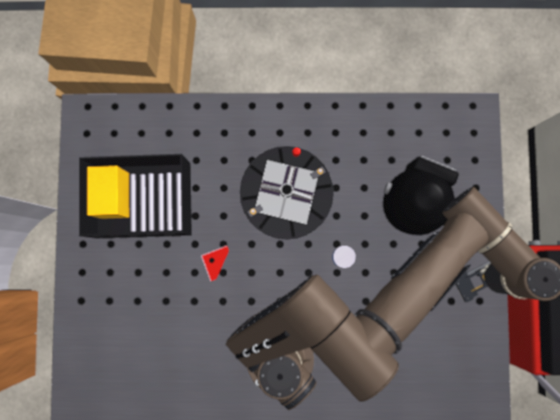

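View pics/side0.png

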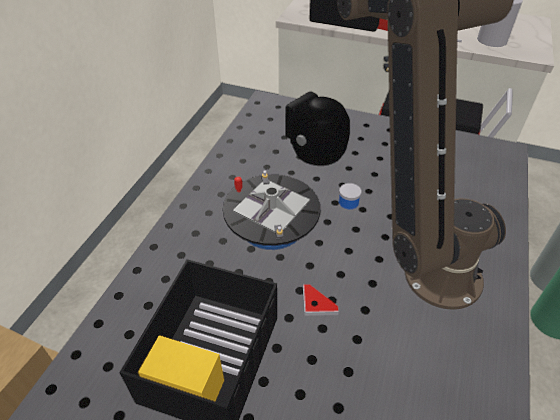

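The top view shows the disc centre near (287,192), the red knob at (297,151) on the far side, the helmet at about (420,197) on the right (-y), the tin at (344,257), the square at (213,263) and the crate on the left. In the side view the knob is at (239,184). The bare gusset therefore points roughly at the robot.

```bash
cat >> h.py <<'E'
def cloud(i,d):
    K=np.array(i['camera_matrix']); v,u=np.mgrid[0:420,0:560]
    p=cv2.undistortPoints(np.stack([u,v],-1).reshape(-1,1,2).astype(float),K,np.array([i['k1'],0,0,0.]))[:,0]
    z=d.reshape(-1,1); P=np.hstack([p*z,z])@R(i['orientation']).T+np.array(i['eye'])
    return P.reshape(420,560,3)
def red(p):
    h=cv2.cvtColor(p,cv2.COLOR_BGR2HSV); return ((h[...,0]<8)|(h[...,0]>172))&(h[...,1]>150)&(h[...,2]>80)
def knob(n,p,P,c,z=.145):
    m=red(p)&(np.hypot(P[...,0]-c[0],P[...,1]-c[1])<.18)&(P[...,2]>.08)
    v,u=np.nonzero(m); return len(u),(u.mean(),v.mean()) , onz(cam(n),u.mean(),v.mean(),z), np.median(P[m],0)
E
python3 - <<'E'
from h import *
i=cam('top');p=cv2.imread('pics/top0.png');d=np.load('top0.npy');P=cloud(i,d)
c=onz(i,287,188.5,.158);print('post top',c)
# disc: points height ~.09 dark/any around
m=(np.abs(P[...,2]-.09)<.012)&(np.hypot(P[...,0]-c[0],P[...,1]-c[1])<.19)
cs,_=cv2.findContours(m.astype('uint8'),0,1);k=max(cs,key=cv2.contourArea)
(x,y),(a,b),_=cv2.fitEllipse(cv2.convexHull(k));print(x,y,a,b);c=onz(i,x,y,.09);print('disc',c)
print('knob',knob('top',p,P,c))
s=cv2.imread('pics/side0.png');S=cloud(cam('side'),np.load('side0.npy'));print('knobside',knob('side',s,S,c,.117))
for n,Q in(('top',P),('side',S)):
    h=(Q[...,2]>.05)&(Q[...,2]<.24)&(abs(Q[...,0]-c[0])<.2)&(Q[...,1]<c[1]-.2)&(Q[...,1]>c[1]-.75)
    q=Q[h];print(n,'helmet',np.percentile(q,[1,50,99],axis=0))
    hz=q[q[:,2]>.19];print(hz.mean(0), hz.max(0))
big=cv2.resize(p[130:250,220:480],None,fx=3,fy=3,interpolation=2)
cv2.imwrite('pics/topc.png',big)
E
```

```text
post top [ 0.57668546 -0.02375521  0.158     ]
286.2537841796875 192.24644470214844 93.24551391601562 93.74898529052734
disc [ 0.57315929 -0.02210123  0.09      ]
knob (64, (np.float64(296.09375), np.float64(151.546875)), array([ 0.70192029, -0.0542937 ,  0.145     ]), array([ 0.70428447, -0.05406899,  0.13879742]))
knobside (92, (np.float64(237.95652173913044), np.float64(183.58695652173913)), array([ 0.70654609, -0.0566309 ,  0.117     ]), array([ 0.70125582, -0.04514315,  0.12957219]))
top helmet [[ 0.42962076 -0.56097156  0.06002287]
 [ 0.54568406 -0.444945    0.19673593]
 [ 0.66879374 -0.34962348  0.23121509]]
[ 0.55605908 -0.46526097  0.20919345] [ 0.67779234 -0.37537374  0.23754774]
side helmet [[ 0.43053039 -0.5430968   0.05256335]
 [ 0.53504717 -0.40130135  0.16454119]
 [ 0.67273562 -0.34597045  0.22543662]]
[ 0.54872723 -0.44462844  0.20690993] [ 0.67549107 -0.37230915  0.22896289]
```

View pics/topc.png

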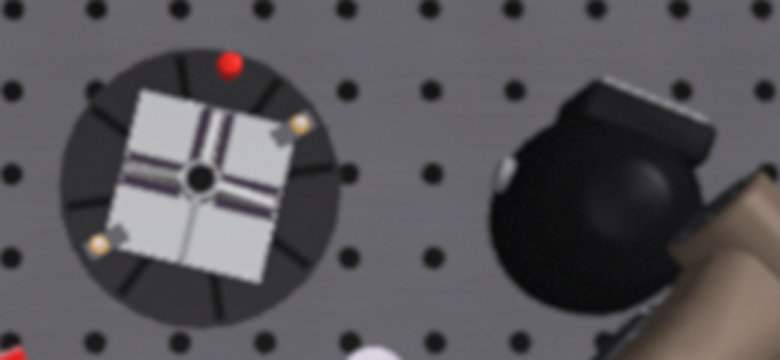

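The disc axis is at about (0.574, -0.023). The knob sits at -14°, so the bare gusset (untinted, lower spoke in the crop) points at 166°. The helmet is near -y, around 267°, so the disc needs about +101°. I'll lift, cross over, then come down just clockwise of the knob.

>>> step_arm(moves=[[[0,0,4,0,0],[0,0,4,0,0],[3,4,0,0.06,0],[3,4,0,0.06,0],[3,4,0,0.06,0],[3,4,0,0.06,0],[3,4,0,0.06,0],[3,4,0,0.06,0],[3,4,0,0.06,0],[3,4,0,0.06,0]]])

```text
clock: 1.1
tool_pos: [0.5378, -0.2841, 0.3252]
orientation: [180.0, 0.0, -126.2]
force: [0.6, -1.2, 0.3]
opening: 0.0131
gripper_force: 0.0
```

>>> step_arm(moves=[[[3,4,0,0.06,0],[3,4,0,0.05,0],[3,4,0,0,0],[3,4,0,0,0],[3.4,3.5,0,0,0],[0,0,0,0,0],[0,0,0,0,0]]])

```text
clock: 1.8
tool_pos: [0.6915, -0.0897, 0.3237]
orientation: [179.9, -0.1, -120.0]
force: [-0.8, -0.2, 0.6]
opening: 0.0005
gripper_force: 0.0
```

```bash
python3 - <<'E'
from h import *
p,d=viewer.snapshot('top');P=cloud(cam('top'),d);s,e=viewer.snapshot('side');S=cloud(cam('side'),e)
cv2.imwrite('pics/top1.png',np.hstack([p[100:300,180:480],s[60:260,180:480]]))
q=[]
for n,Q in(('top',P),('side',S)):
    h=(Q[...,2]>.06)&(Q[...,2]<.24)&(abs(Q[...,0]-.55)<.16)&(Q[...,1]<-.3)&(Q[...,1]>-.62)
    a=Q[h];q.append(a);print(n,len(a),cv2.minAreaRect(a[:,:2].astype('float32')))
a=np.vstack(q);print(cv2.minAreaRect(a[:,:2].astype('float32')),np.percentile(a,[1,99],axis=0))
E
```

```text
top 4404 ((0.5493115186691284, -0.47381046414375305), (0.23047380149364471, 0.2527366578578949), 41.801597595214844)
side 3304 ((0.5535150170326233, -0.44353532791137695), (0.20630469918251038, 0.24241198599338531), 71.36207580566406)
((0.5537506937980652, -0.4600350260734558), (0.25332313776016235, 0.23717673122882843), 2.819540023803711) [[ 0.43276269 -0.56398498  0.06546306]
 [ 0.6708164  -0.35005793  0.22911311]]
```

View pics/top1.png

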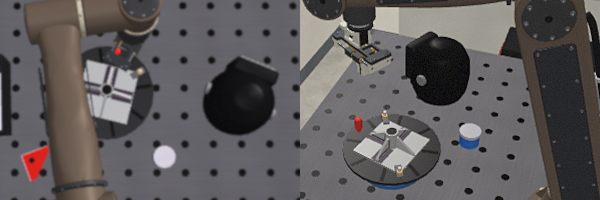

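>>> step_arm(moves=[[[0,0,-4,0,0],[0,0,-4,0,0],[0,0,-4,0,0],[0,0,-3,0,0],[0,0,-2,0,0],[0,0,-2,0,0],[0,0,0,0,0]]])

```text
clock: 2.6
tool_pos: [0.6887, -0.0924, 0.1328]
orientation: [179.8, -0.1, -120.2]
force: [-0.8, -0.6, -0.1]
opening: 0.0005
gripper_force: 0.0
```

The helmet (round black shape, left-panel pixel ≈ (240,100)) is unobstructed, with its centre at about (0.554, -0.460), direction -92.6°. The gripper is beside the knob, so next I compute the arc steps.

```bash
python3 - <<'E'
import numpy as np
a=np.radians(np.arange(-30,77,5));x=13.5*np.c_[np.cos(a),np.sin(a)]
print(np.round(np.diff(np.round(x,1),axis=0),1).tolist())
E
```

```text
[[0.5, 1.0], [0.5, 1.1], [0.3, 1.1], [0.3, 1.2], [0.1, 1.1], [0.1, 1.2], [-0.1, 1.2], [-0.1, 1.1], [-0.3, 1.2], [-0.3, 1.1], [-0.5, 1.1], [-0.5, 1.0], [-0.6, 1.0], [-0.8, 1.0], [-0.8, 0.8], [-0.8, 0.8], [-1.0, 0.8], [-0.9, 0.6], [-1.1, 0.5], [-1.1, 0.5], [-1.1, 0.3]]
```

>>> step_arm(moves=[[[0.5,1.0,0,0.087,0],[0.5,1.1,0,0.087,0],[0.3,1.1,0,0.087,0],[0.3,1.2,0,0.087,0],[0.1,1.1,0,0.087,0],[0.1,1.2,0,0.087,0],[-0.1,1.2,0,0.087,0],[-0.1,1.1,0,0.087,0],[-0.3,1.2,0,0.087,0],[-0.3,1.1,0,0.087,0]]])

```text
clock: 3.6
tool_pos: [0.7019, 0.0207, 0.1374]
orientation: [-179.9, -0.1, -70.1]
force: [1.9, -4.3, -1.4]
opening: 0.0003
gripper_force: 2.2
```

>>> step_arm(moves=[[[-0.5,1.1,0,0.087,0],[-0.5,1.0,0,0.087,0],[-0.6,1.0,0,0.087,0],[-0.8,1.0,0,0.087,0],[-0.8,0.8,0,0.087,0],[-0.8,0.8,0,0.087,0],[-1.0,0.8,0,0.087,0],[-0.9,0.6,0,0.087,0],[-1.1,0.5,0,0.087,0],[0,0,0,0,0]]])

```text
clock: 4.6
tool_pos: [0.6311, 0.0978, 0.1376]
orientation: [-179.9, -0.1, -25.3]
force: [0.5, -0.1, -0.5]
opening: 0.0003
gripper_force: 0.0
```

```bash
cat > k.py <<'E'
from h import *
c=np.array([.574,-.023])
for n,z in(('top',.145),('side',.117)):
    p,d=viewer.snapshot(n);cv2.imwrite(f'pics/{n}_now.png',p);P=cloud(cam(n),d)
    try:
        r=knob(n,p,P,c,z);k=r[2][:2]-c;print(n,r[0],r[1],r[2],np.degrees(np.arctan2(k[1],k[0])),np.hypot(*k))
    except Exception as e: print(n,e)
E
python3 k.py
```

```text
top 34 (np.float64(245.5), np.float64(182.3235294117647)) [0.59913977 0.11283677 0.145     ] 79.51471816324234 0.1381435364378577
side 109 (np.float64(246.67889908256882), np.float64(225.2018348623853)) [0.60607472 0.10747505 0.117     ] 76.18882686864423 0.13435968683781122
```

>>> step_arm(moves=[[[-1.1,0.5,0,0.087,0],[-1.1,0.4,0,0.087,0],[0,0,0,0,0],[0.8,-0.2,0,0,0],[0,0,4,0,0],[1,-1,4,0,0],[4,-2,3,0,0],[4,-2,0,0,0],[3,0,0,0,0],[0,0,0,0,0]]])

```text
clock: 5.7
tool_pos: [0.7376, 0.0545, 0.2411]
orientation: [179.9, 0.1, -15.7]
force: [0.6, -0.4, -0.6]
opening: 0.0001
gripper_force: 0.0
```

```bash
python3 k.py; python3 -c "
import cv2,numpy as np
p=cv2.imread('pics/top_now.png')[110:270,200:460];s=cv2.imread('pics/side_now.png')[80:280,180:400]
cv2.imwrite('pics/chk.png',np.hstack([cv2.resize(p,(400,246)),cv2.resize(s,(271,246))]))"
```

```text
top 67 (np.float64(245.8955223880597), np.float64(187.98507462686567)) [0.58031108 0.11142823 0.145     ] 87.31207330955671 0.13457628964997267
side 107 (np.float64(253.46728971962617), np.float64(227.85981308411215)) [0.58238778 0.11054972 0.117     ] 86.40617631754806 0.13381286012318883
```

View pics/chk.png

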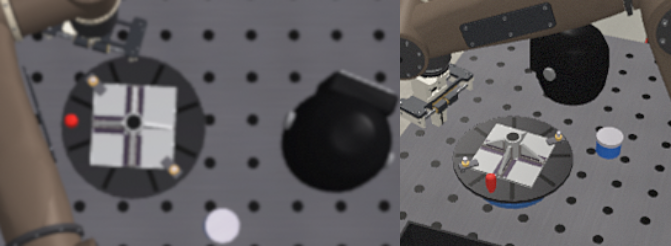

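The knob is at (72,120) in the left panel (87°), and the bare gusset points right at -93°, at the helmet. Next I move over the gusset's middle at (0.571, -0.076) and turn the fingers across it.

>>> step_arm(moves=[[[-1.7,-1.3,0,-0.134,0],[-1.7,-1.3,0,-0.134,0],[-1.7,-1.3,0,-0.134,0],[-1.7,-1.3,0,-0.134,0],[-1.7,-1.3,0,-0.134,0],[-1.7,-1.3,0,-0.134,0],[-1.7,-1.3,0,-0.134,0],[-1.7,-1.3,0,-0.134,0],[-1.7,-1.3,0,-0.134,0],[-1.4,-1.3,0,-0.134,0]]])

```text
clock: 6.8
tool_pos: [0.5658, -0.074, 0.2439]
orientation: [-180.0, 0.0, -92.5]
force: [0.5, -0.2, 0.6]
opening: 0.0005
gripper_force: 0.0
```

>>> step_arm(moves=[[[0,0,-2,0,0],[0,0,-2,0,0],[0,0,-1,0,0],[0,0,0,0,0],[0,0,0,0,0]]])

```text
clock: 7.3
tool_pos: [0.5675, -0.0735, 0.1939]
orientation: [-180.0, -0.0, -92.2]
force: [0.5, 0.2, 0.2]
opening: 0.0001
gripper_force: 0.0
```

>>> step_arm(moves=[[[0.4,-0.3,0,0,0],[0,0,-1,0,0],[0,0,-1,0,0],[0,0,-0.9,0,0],[0,0,0,0,0],[0,0,0,0,0]]])

```text
clock: 7.9
tool_pos: [0.5711, -0.0767, 0.1638]
orientation: [179.9, -0.0, -92.2]
force: [-0.2, -0.2, 0.2]
opening: 0.0002
gripper_force: 0.0
```

```bash
python3 k.py; python3 -c "
import cv2,numpy as np
s=cv2.imread('pics/side_now.png')[150:270,190:350]
cv2.imwrite('pics/fin.png',cv2.resize(s,(800,600),interpolation=2))"
```

```text
top 0 (np.float64(nan), np.float64(nan)) [nan nan nan] nan nan
side 107 (np.float64(253.50467289719626), np.float64(227.92523364485982)) [0.58217904 0.11075996 0.117     ] 86.50088234144128 0.13400978763904428h.py:25: RuntimeWarning: Mean of empty slice.
  v,u=np.nonzero(m); return len(u),(u.mean(),v.mean()) , onz(cam(n),u.mean(),v.mean(),z), np.median(P[m],0)
  ret = ret.dtype.type(ret / rcount)
  return _methods._mean(a, axis=axis, dtype=dtype,
  ret = um.true_divide(
```

View pics/fin.png

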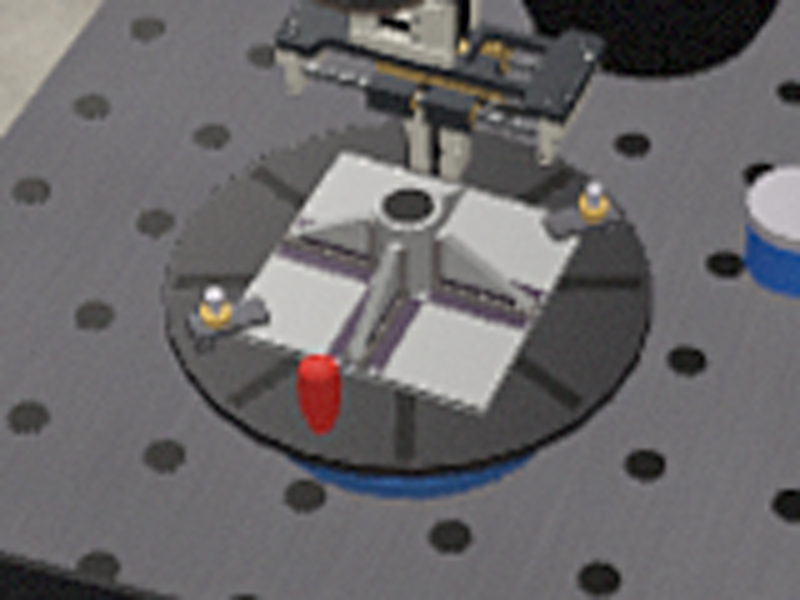

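The closed fingertips (about (437,175)) hover just beyond the post, above the bare gusset at (450,195). The knob at (320,395) is unmoved and nothing is touched, so I hand in.

```bash
python3 -c "
from plant import close_job
print(close_job())"
```

```text
the job is handed in; nothing more can be done
None
```

I turned the turntable until the missed gusset faced the helmet (measured to about 1°) and handed the job in with the closed fingertips pointing straight down about 2.5 cm above its middle, touching nothing; the verdict was not shown.

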